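# Hold the check weight ready over the balance pan

## Robot

A 6-joint arm with a two-finger parallel gripper is mounted at the origin on a cart in front of the work surface, level with it; the furniture and walls round the work are solid. World frame = base frame: x ahead of the robot, y to its left, z up, the work surface at z = 0. Lengths are in mm, angles in rad, forces in N, time in s.
With the tool pointing down it reaches from about 275 to 1000 mm from the base axis. Payload 8.4 kg.
Tool frame: the origin (TCP) lies at the centre of the arm's flange, where the gripper is bolted on; the fingertips stand 173 mm ahead of it and the grasp point (between the pads) lies 155 mm ahead of it; z points along the fingers, y is the direction in which the jaws open and shut (so a half turn about z gives the same grasp; the last joint's range is limited). The gripper opens to 85 mm and grips with 20 to 120 N. Pads are 22 mm wide; open, the fingers measure 114 mm over their backs; the gripper's body (76 mm by 85 mm) begins 54 mm behind the grasp point. The pads swing forward as they close: fully open they stand 13 mm farther back than shut.
Start: joints at [1.289, 0.353, 1.633, -0, 1.155, -0.002], TCP at [172.601, 600.698, 404.681] pointing down, gripper open.
Joint ranges: [-2.63, 2.63], [-0.92, 2.1], [0.06, 2.66], [-1.3, 4.44], [0, 2.69], [-3.02, 3.02]. Speed limits (rad/s): [2.22, 2.22, 2.79, 3.14, 3.14, 3.14].

## Interface

Orientations are given as [roll, pitch, yaw] about the fixed x, y, z axes, in that order (R = Rz(yaw) Ry(pitch) Rx(roll)).
In Python, from rig import sense, grab_frame, camera_model, sign_off gives the robot as it stands. The module is installed in compiled form; this text tells all that it offers.
- The arm moves only by the tool step_arm, never from a script. Its argument "commands" is a list of rows, each a list of 3 entries, a list of its own where there are three numbers: the shift along the tool's x, y, z in mm, then the turn about the tool's z in rad, then the opening, from 0 (shut) to 1 (fully open). A call has 1 to 20 rows; each row shifts and turns the pose as measured when the row begins, along the tool's axes as they then stand; what a row does not reach is not made up. A row lasts 1/8 s, in which the tool goes at most 62.5 mm and 10.7 degrees, less where a joint would pass 70% of its speed; a pose out of reach is approached as far as the arm can. A call with a gripper value outside its range is refused whole. The fingers move at their own pace and stop on an object; "force" is the grip in N (left out, the last holds). Time passes only in rows, so rows that do not move let the fingers close. It gives the time, the measured TCP pose, the force and the opening at its end, in the units of the state.
- sense(): the state, without advancing time (a new reading comes with each control period).
- grab_frame(name): name is "scene" or "side" or "wrist"; returns the picture (400x640x3 uint8, blue, green, red); there is no depth.
- camera_model(name): a dict with "fx", "fy", "cx", "cy" (pixels), "R" (3x3) and "t" (3): a world point X has camera coordinates R X + t. Camera axes: x right, y down, z forward; pixel columns grow to the right and rows downward; lengths in mm; the calibration is good to about 2 mm. A picture is of the moment at which its call begins: read the wrist's pose just before it. camera_model takes no time and is no camera call; for the wrist camera it gives the pose at the moment of the call.
- sign_off(): hands the job in, once; it reports no verdict.
The state is a dict: "clock": time; "qpos": joint angles; "qvel": joint speeds; "joint_efforts": joint torques, N m; "eef_pos": TCP position; "tcp_rot": TCP orientation; "contact_force": force on the tool from outside, world axes, zero at the start; "wrist_torque": the same for the moment, N m; "opening": opening from 0.0 (shut) to 1.0 (fully open).
Only numpy, scipy, OpenCV 4.12 (cv2) and the standard library are available. Lean on these libraries where they do the work, as an engineer would, in place of code of your own. Each camera call takes 0.05 s, during which the arm holds its last target. There are 200 camera calls.

## Task

Help me check the paper balance: gently slide the glass cover on top of its draught shield all the way back, then lift the middle-sized of the three check weights out of its wooden block and carry it over the jogging block and in through the open top of the shield. Hold it there upright and still, centred over the round weighing pan and about a centimetre above it, so that I can zero the balance: finish while still holding it, do not set it down or let go. Nothing may touch the pan at any time, do not knock the glass, and leave the other things as they stand.

Things in the scene. Friction and masses are not known exactly. Their poses are not given: they have to be found in the camera images.
- balance: grey paper balance, 372 mm deep (x) x 206 mm wide (y), fixed on the table; its origin lies on the table under the middle of the weighing pan. Its x axis points from its front (sloping black console, at x = -0.146 m) to its rear housing (x = 0.087 to 0.223 m, top 124 mm above the table), z up. Two metal cover rails run along x at y = +-0.0865 m, tops 135 mm above the table.
- shield: clear draught shield of the balance, three panes 4 mm thick (front, left, right) between metal corner posts, closed at the back by the rear housing; origin and axes as balance. Inside it measures x = -0.079 to 0.087 m and y = +-0.080 m; the panes' top edge is 126 mm above the table and the deck inside 45 mm above it.
- cover (a joint): clear cover that lies on top of the shield and slides straight back along the balance's +x over the rear housing: 0 m is closed, 0.150 m is fully back at its stop (it starts closed or a little open). It needs about 1.5 N to slide and stays where it is left. Its upper face is 130.5 mm above the table; fully back it leaves the top open from the front pane to x = 0.069 m in the frame of the balance.
- cover_grip (a point): middle of the black handle bar on the front edge of the cover: 12 mm thick along the balance's x, 52 mm long along y, standing 16 mm above a low foot plate (4 mm high, 20 x 58 mm) on the cover; its top is 8 mm above this point, and the foot plate's top 8 mm below it (150.5 and 134.5 mm above the table). With the cover closed it lies at x = -0.066 m, y = 0 in the frame of the balance, and moves with the cover. Axes as the balance.
- pan_centre (a point): centre of the upper face of the round steel weighing pan, 90 mm in diameter, 56 mm above the table, inside the shield. The pan rests on a soft load cell and sinks 0.4 mm per newton. Axes as the balance.
- weight_block: fixed dark wooden block, 72 mm (x) x 190 mm (y) x 28 mm high, origin at the centre of its underside; three bores 12 mm deep in a row along its y hold three brass check weights upright: the large one at y = +0.058 m, the middle-sized at y = 0, the small one at y = -0.052 m. The bores are 3 mm wider than the weights.
- weight_centre (a point): middle-sized brass check weight: 200 g, a round body 29 mm in diameter and 34 mm high, with a round knob of about 14 mm diameter on top from 36 to 46 mm above its underside. This point is at its centre, 23 mm above its underside; z is its own upright axis. It stands in its bore with its underside 16 mm above the table and turns freely, so its yaw means nothing.
- weight_large: the large brass check weight, 36 mm in diameter, 57 mm high, origin at the centre of its underside; stays in its bore
- weight_small: the small brass check weight, 23 mm in diameter, 36 mm high, origin at the centre of its underside; stays in its bore
- jogging_block: beech jogging block standing between the weight block and the balance: 68 mm (its x) x 240 mm (its y) x 115 mm high, origin at the centre of its underside; loose, to be left standing
- tape_dispenser: weighted tape dispenser, 62 mm (its x) x 160 mm (its y) x 98 mm high, origin at the centre of its underside; loose, stands in front of or behind the weight block, to be left standing
Things that resemble listed ones, but are neither listed nor needed, are in the scene too. What is shaped like the part that bears weight_centre but blue is not meant.

How it is judged:
By the outcome, as a careful person would: the job done as asked, in the order asked, and still so for the second after the job is handed in, while the arm keeps its last pose, push and grip.
It also fails if it takes over 64 s, if anything falls off the work surface, if the arm or the gripper's body presses on something with over 40 N, if the wrist force passes 120 N, or if a joint passes its speed limit or range.

## Working session

There is one attempt and no reset: what is moved stays moved. The work goes in short steps, Python scripts to look and compute and a tool call to move; the robot and the scene stay as the last step left them, time stands still between calls to the robot, and variables do not carry over. Pictures are saved under pics/ and viewed, about 8 in all and at most 12, crops included, and the job is handed in when it is done.

Besides the shell and the picture viewer there is one more tool, called after "Call:" as name(argument=value, ...), one argument or row to a line, values as JSON. step_arm: Moves the arm, as the interface text tells. Its arguments: {"type":"object","properties":{"commands":{"type":"array","items":{"type":"array"}},"force":{"type":"number"}},"required":["commands"]}

```bash
mkdir -p pics; python3 - <<'E'
from rig import *
import cv2
s=sense();print({k:s[k] for k in('clock','eef_pos','tcp_rot','opening','contact_force')})
for n in("scene","side"):
    cv2.imwrite(f"pics/{n}0.png",grab_frame(n)); m=camera_model(n);print(n,m)
E
```

```text
{'clock': 0.0, 'eef_pos': array([172.55640994, 600.47642413, 403.95648923]), 'tcp_rot': array([-3.14022642e+00, -4.57535637e-06,  2.86177070e+00]), 'opening': 1.0018798757638874, 'contact_force': array([ 0.05744978, -0.26833626,  0.08532   ])}
scene {'fx': 515.8074022030241, 'fy': 515.8074022030241, 'cx': 322.4972794073738, 'cy': 192.5826163798828, 'R': array([[ 0.48459232, -0.87472643, -0.0048951 ],
       [-0.54265914, -0.29623089, -0.78598239],
       [ 0.68606949,  0.3835374 , -0.61822951]]), 't': array([-249.75327782,  381.12164166, 1169.85323052])}
side {'fx': 507.4156289699203, 'fy': 507.4156289699203, 'cx': 321.4272358212345, 'cy': 189.96440583213092, 'R': array([[ 0.95324984, -0.30110794,  0.02547077],
       [-0.10327939, -0.40385305, -0.90897529],
       [ 0.28398612,  0.86384994, -0.4160711 ]]), 't': array([-501.78542887,  160.54537552, 1108.52214143])}
```

View pics/scene0.png

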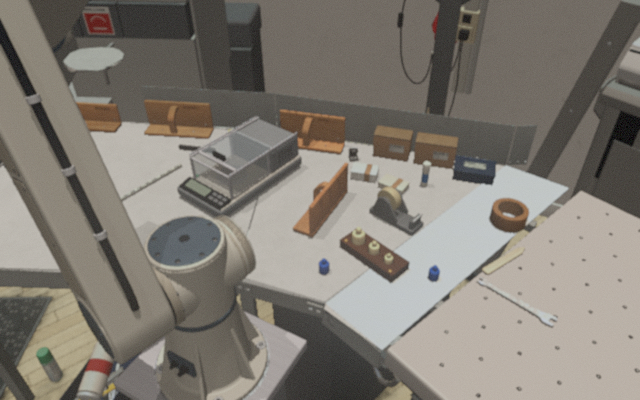

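View pics/side0.png

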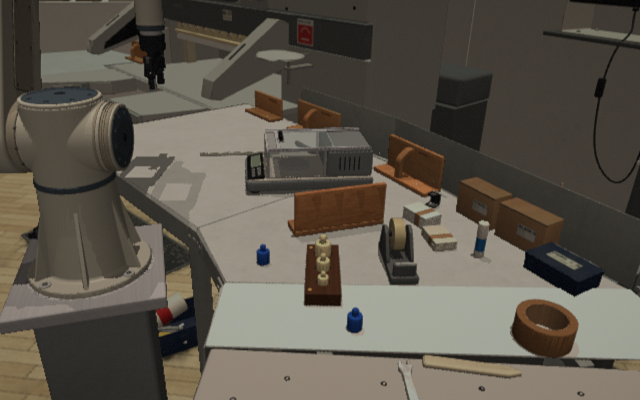

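The scene view shows the balance at about (240,165), the jogging block at (323,205), the weight block at (373,253) with brass weights at (358,237), (374,247) and (389,258), and blue decoys at (324,266) and (434,272). The middle brass weight at (374,247) fits the description, so I'm enlarging it to confirm.

```bash
python3 - <<'E'
import cv2,numpy as np
a=cv2.imread('pics/scene0.png');b=cv2.imread('pics/side0.png')
r=lambda i,x,y,w,h,f:cv2.resize(i[y:y+h,x:x+w],(400,300),interpolation=cv2.INTER_CUBIC)
o=np.vstack([np.hstack([r(a,170,110,140,105,0),r(a,310,210,120,90,0)]),np.hstack([r(b,240,115,140,105,0),r(b,270,220,120,90,0)])])
cv2.imwrite('pics/crop1.png',o)
E
```

```text
(no output)
```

View pics/crop1.png

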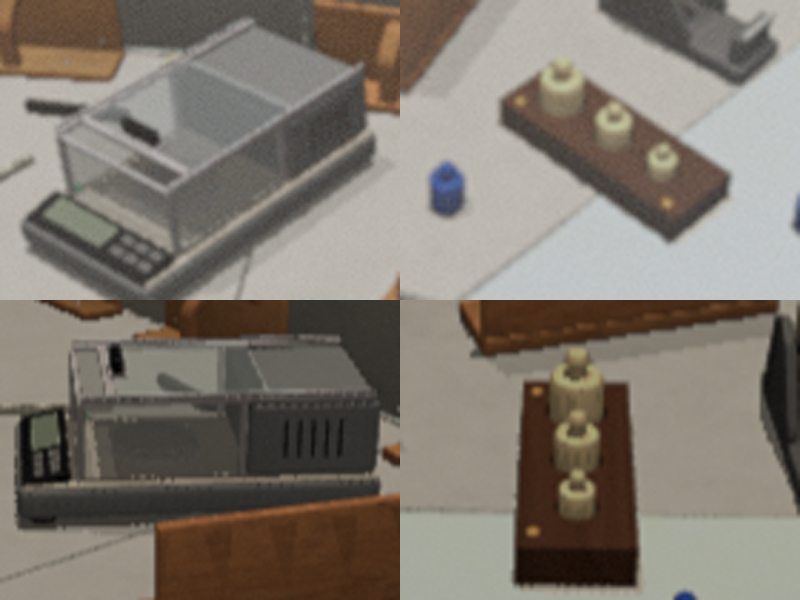

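The cover is a little open: the handle is near scene (219,156) and side (281,135). The middle brass weight's knob top is at scene (374,242) and side (323,255). It sits between the large and small brass weights, and both decoys are blue. Next I'm casting rays.

```bash
cat > h.py <<'E'
import numpy as np
from rig import camera_model
def ray(m,u,v):
    R,t=m["R"],m["t"]; d=R.T@np.array([(u-m["cx"])/m["fx"],(v-m["cy"])/m["fy"],1]); return -R.T@t,d
def plane(m,u,v,z):
    c,d=ray(m,u,v); return c+d*(z-c[2])/d[2]
def tri(ms,ps):
    A=np.zeros((3,3));b=np.zeros(3)
    for m,p in zip(ms,ps):
        c,d=ray(m,*p);d=d/np.linalg.norm(d);P=np.eye(3)-np.outer(d,d);A+=P;b+=P@c
    return np.linalg.solve(A,b)
E
python3 - <<'E'
from h import *
np.set_printoptions(precision=1,suppress=True)
S=camera_model("scene");D=camera_model("side")
c1=lambda x,y:(170+x*.35,110+y*.35); c2=lambda x,y:(310+(x-400)*.3,210+y*.3)
d1=lambda x,y:(240+x*.35,115+(y-300)*.35); d2=lambda x,y:(270+(x-400)*.3,220+(y-300)*.3)
for n,a,b,z in[("handle",c1(140,131),d1(117,358),142.5),("mid",c2(614,107),d2(577,415),62),("large",c2(562,62),d2(577,352),73),("small",c2(662,148),d2(577,475),52),
 ("nrail0",c1(180,183),d1(80,398),135),("nrail1",c1(362,68),d1(372,393),135),("frail0",c1(62,127),d1(72,345),135),("frail1",c1(250,22),d1(340,338),135)]:
    print(n,tri([S,D],[a,b]),plane(S,*a,z)[:2],plane(D,*b,z)[:2])
for n,p,z in[("jogA",(349,168),115),("jogB",(309,209),115),("block back corner",c2(728,178),28),("tape top",(393,185),98)]:print(n,plane(S,*p,z))
E
```

```text
handle [510.1 356.7 139.3] [508.  354.4] [506.8 345. ]
mid [ 471.3 -183.6   57.6] [ 468.7 -184.6] [ 467.7 -192.1]
large [ 488.4 -128.3   69.4] [ 486.  -129.4] [ 485.4 -135.6]
small [ 456.  -232.9   47.8] [ 454.1 -233.4] [ 452.4 -240.9]
nrail0 [452.5 261.8 136.8] [460.5 267.3] [449.1 257. ]
nrail1 [741.  221.  130.6] [739.4 219.3] [732.  203.8]
frail0 [481.6 441.7 130.8] [482.3 440.8] [475.3 420.1]
frail1 [774.6 398.6 127.9] [764.5 390.9] [766.3 378.2]
jogA [674.9  -3.9 115. ]
jogB [450.1   5.4 115. ]
block back corner [ 471.4 -284.7   28. ]
tape top [ 681.4 -146.2   98. ]
```

Both views agree to about 1 cm. The balance yaw is about -0.143 rad and the handle is near (509,355). Moving over it for a closer look.

Call:
step_arm(
  commands=[
    [[-52, -22, 0], 0, 1],
    [[-52, -22, 0], 0, 1],
    [[-52, -22, 0], 0, 1],
    [[-52, -22, 0], 0, 1],
    [[-52, -22, 0], 0, 1],
    [[-52, -22, 0], 0, 1],
    [[-52, -22, 0], 0, 1],
    [[0, 0, 0], -0.137, 1],
    [[0, 0, 0], 0, 1],
  ],
)

```text
clock: 1.23
eef_pos: [488.8, 343.9, 401.0]
tcp_rot: [-3.137, -0.002, 3.002]
contact_force: [-0.2, 0.3, -0.4]
opening: 0.997
```

```bash
python3 - <<'E'
from rig import *
import cv2
s=sense();print(s['clock'],s['eef_pos'],s['tcp_rot'],s['contact_force'],camera_model("wrist"))
cv2.imwrite("pics/wrist1.png",grab_frame("wrist"))
E
```

```text
1.225 [488.78467021 343.94272578 401.03929284] [-3.13749411e+00 -2.15290541e-03  3.00245191e+00] [-0.21998504  0.33565165 -0.42518588] {'fx': 353.9761416689653, 'fy': 353.9761416689653, 'cx': 317.55196433483417, 'cy': 196.91966909406148, 'R': array([[ 0.13863043,  0.990329  , -0.00548348],
       [ 0.94003251, -0.12984331,  0.31540387],
       [ 0.31164161, -0.04887922, -0.94894169]]), 't': array([-405.99919971, -454.68602268,  241.08384847])}
```

View pics/wrist1.png

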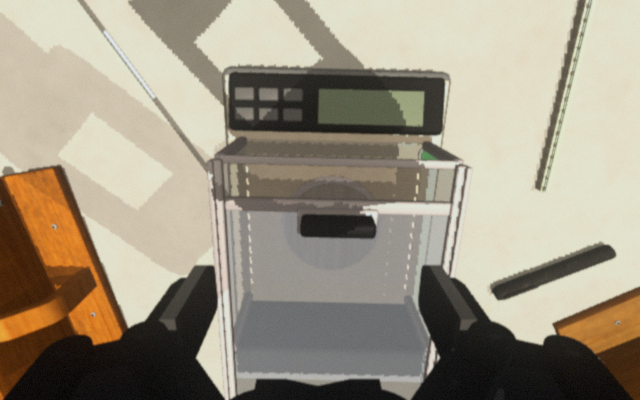

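The wrist view shows the handle bar at (300–376, 213–238), the rails at about x=215 and x=465, the console front edge at about row 67, and the pan disc centred near (335,223) with a radius of about 50 px. The jogging block is at the far left. Now extracting numbers.

```bash
python3 - <<'E'
from h import *
import cv2
np.set_printoptions(precision=1,suppress=True)
W=camera_model("wrist");im=cv2.imread("pics/wrist1.png")
g=im.max(2)[205:250,290:385];m=(g<45).astype(np.uint8)
n,l,st,ce=cv2.connectedComponentsWithStats(m);k=1+st[1:,4].argmax();print("bar",st[k]+[290,205,0,0,0],ce[k]+[290,205])
u,v=ce[k]+[290,205]
for z in(142.5,150.5):print("handle",plane(W,u,v,z))
r=cv2.minAreaRect(cv2.findContours((l==k).astype(np.uint8),0,1)[0][0]);b=cv2.boxPoints(r)+[290,205];print([plane(W,*p,150.5)[:2] for p in b])
for p in((285,223),(385,223),(335,178),(335,270),(335,223)):print("pan",p,plane(W,*p,56)[:2])
# rails: bright vertical edges
for p in((213,160),(225,398),(467,166),(437,370)):print("rail",p,plane(W,*p,135)[:2])
E
python3 -c "
import cv2
a=cv2.imread('pics/wrist1.png')[130:380,195:485]
cv2.imwrite('pics/w1c.png',cv2.resize(a,(696,600),interpolation=cv2.INTER_CUBIC))"
```

```text
bar [ 301  215   74   22 1332] [333.7 225.2]
handle [505.3 351.5 142.5]
handle [501.9 351.6 150.5]
[array([491.6, 331. ]), array([498.3, 379. ]), array([513.5, 377.6]), array([506.7, 328.6])]
pan (285, 223) [533.4 304.1]
pan (385, 223) [546.6 399. ]
pan (335, 178) [495.7 357.2]
pan (335, 270) [590.6 345.3]
pan (335, 223) [540.  351.6]
rail (213, 160) [449.8 276.4]
rail (225, 398) [656. 238.]
rail (467, 166) [477.8 446.3]
rail (437, 370) [650.  420.2]
```

View pics/w1c.png

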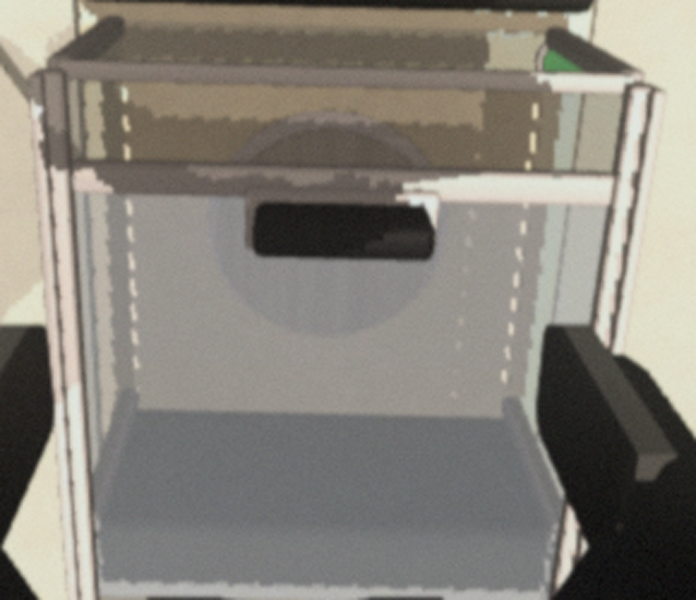

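The handle is at about (504,353.5), the pan centre at about (542,348.5), and the yaw at about -0.14. The cover is therefore about 28 mm open, with about 122 mm to go. I'll push it with shut fingers, jaws along the bar, starting by getting in front and checking tip height.

Call:
step_arm(
  commands=[
    [[13, 6, 0], 0, 0],
    [[13, 6, 0], 0, 0],
    [[0, 0, 28], 0, 0],
    [[0, 0, 28], 0, 0],
    [[0, 0, 0], 0, 0],
    [[0, 0, 0], 0, 0],
    [[0, 0, 0], 0, 0],
    [[0, 0, 0], 0, 0],
  ],
)

```text
clock: 2.28
eef_pos: [457.6, 366.0, 347.6]
tcp_rot: [-3.141, 0.0, 3.002]
contact_force: [0.3, 0.2, 0.2]
opening: 0.003
```

```bash
python3 - <<'E'
from rig import *
import cv2,numpy as np
from h import *
s=sense();print(s['clock'],s['eef_pos'],s['tcp_rot'],s['contact_force'],s['opening'])
f=grab_frame("side");w=grab_frame("wrist");p=s['eef_pos']
for n in("side","wrist"):
    m=camera_model(n)
    for L in(160,173,186):
        q=m['R']@(p-[0,0,L])+m['t'];print(n,L,m['fx']*q[0]/q[2]+m['cx'],m['fy']*q[1]/q[2]+m['cy'])
a=cv2.resize(f[70:190,210:370],(533,400),interpolation=cv2.INTER_CUBIC)
cv2.imwrite("pics/s2.png",a);cv2.imwrite("pics/w2.png",w)
E
```

```text
2.275 [457.63424428 365.96612624 347.64577754] [-3.14133656e+00  4.28530031e-04  3.00152139e+00] [0.30145353 0.15969844 0.22995871] 0.0032833712108113026
side 160 262.67640247307514 119.48851263459898
side 173 262.7774601792862 123.7917137916083
side 186 262.87778287758385 128.0636171186768
wrist 160 319.03176395671096 282.8954322357214
wrist 173 318.9711836710274 267.12198007488746
wrist 186 318.9192769282895 253.60688165364417
```

View pics/s2.png

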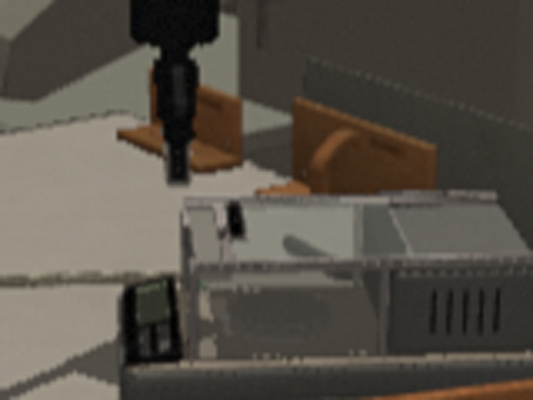

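The shut fingertips match 173 mm (side pixel (263,125)). Shifting sideways, descending to a tip height of about 139, then approaching.

Call:
step_arm(
  commands=[
    [[0, -6, 0], 0, 0],
    [[0, 0, 16], 0, 0],
    [[0, 0, 14], 0, 0],
    [[0, 0, 4], 0, 0],
    [[0, 0, 0], 0, 0],
    [[-10, 0, 0], 0, 0],
    [[-8, 0, 0], 0, 0],
    [[0, 0, 0], 0, 0],
  ],
)

```text
clock: 3.38
eef_pos: [476.4, 356.5, 310.9]
tcp_rot: [-3.141, 0.0, 3.001]
contact_force: [-0.0, -1.0, 0.1]
opening: 0.001
```

```bash
python3 - <<'E'
from rig import *
import cv2,numpy as np
s=sense();print(s['clock'],s['eef_pos'],s['tcp_rot'],s['contact_force'])
a=grab_frame("side")[80:180,230:340];b=grab_frame("wrist")[130:400,160:480]
cv2.imwrite("pics/m3.png",np.hstack([cv2.resize(a,(390,354),interpolation=2),cv2.resize(b,(410,354),interpolation=2)]))
E
```

```text
3.375 [476.39808796 356.4629656  310.86661026] [-3.14098843e+00  3.43913870e-04  3.00067085e+00] [-0.02767111 -1.04744337  0.10575729]
```

View pics/m3.png

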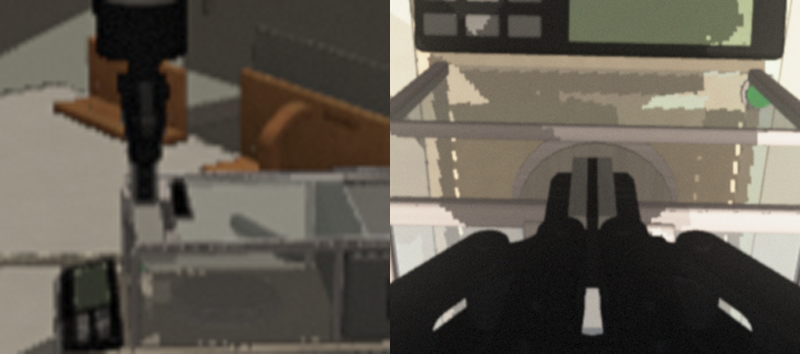

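The fingers are just in front of the bar and centred on it (side crop: tip at (145,200), bar at (182,198)). Making slow contact.

Call:
step_arm(
  commands=[
    [[-3, 0, -1.5], 0, 0],
    [[-3, 0, 0], 0, 0],
    [[-3, 0, 0], 0, 0],
    [[-3, 0, 0], 0, 0],
    [[-3, 0, 0], 0, 0],
    [[-3, 0, 0], 0, 0],
  ],
)

```text
clock: 4.22
eef_pos: [494.1, 353.9, 312.6]
tcp_rot: [-3.141, -0.001, 3.001]
contact_force: [-0.7, -0.1, 0.8]
opening: 0.003
```

Call:
step_arm(
  commands=[
    [[-5, 0, 0], 0, 0],
    [[-5, 0, 0], 0, 0],
    [[-5, 0, 0], 0, 0],
    [[-5, 0, 0], 0, 0],
    [[-5, 0, 0], 0, 0],
    [[-5, 0, 0], 0, 0],
    [[-5, 0, 0], 0, 0],
    [[-5, 0, 0], 0, 0],
    [[-5, 0, 0], 0, 0],
    [[-5, 0, 0], 0, 0],
    [[-5, 0, 0], 0, 0],
    [[-5, 0, 0], 0, 0],
    [[-5, 0, 0], 0, 0],
    [[-5, 0, 0], 0, 0],
  ],
)

```text
clock: 5.98
eef_pos: [568.1, 342.9, 312.0]
tcp_rot: [-3.139, -0.002, 3.001]
contact_force: [-0.9, -0.7, -0.1]
opening: 0.004
```

Call:
step_arm(
  commands=[
    [[-5, 0, 0], 0, 0],
    [[-5, 0, 0], 0, 0],
    [[-5, 0, 0], 0, 0],
    [[-4, 0, 0], 0, 0],
    [[-4, 0, 0], 0, 0],
    [[-3, 0, 0], 0, 0],
    [[-2, 0, 0], 0, 0],
    [[-2, 0, 0], 0, 0],
  ],
)

```text
clock: 6.98
eef_pos: [600.0, 338.4, 311.8]
tcp_rot: [-3.139, -0.002, 3.001]
contact_force: [-1.3, -0.1, 1.4]
opening: 0.001
```

Call:
step_arm(
  commands=[
    [[-1.5, 0, 0], 0, 0],
    [[-1.5, 0, 0], 0, 0],
    [[-1.5, 0, 0], 0, 0],
  ],
)

```text
clock: 7.35
eef_pos: [604.6, 337.7, 311.8]
tcp_rot: [-3.139, -0.002, 3.001]
contact_force: [-1.3, -0.8, 0.9]
opening: -0.002
```

Call:
step_arm(
  commands=[
    [[-1.5, 0, 0], 0, 0],
    [[-1.5, 0, 0], 0, 0],
  ],
)

```text
clock: 7.6
eef_pos: [607.8, 337.3, 311.8]
tcp_rot: [-3.139, -0.002, 3.001]
contact_force: [-1.7, -0.6, -0.0]
opening: 0.001
```

Call:
step_arm(
  commands=[
    [[-1.5, 0, 0], 0, 0],
    [[-1.5, 0, 0], 0, 0],
  ],
)

```text
clock: 7.85
eef_pos: [611.0, 336.8, 311.7]
tcp_rot: [-3.139, -0.002, 3.001]
contact_force: [-1.5, -0.6, 0.4]
opening: 0.003
```

Call:
step_arm(
  commands=[
    [[-1.5, 0, 0], 0, 0],
    [[-1.5, 0, 0], 0, 0],
  ],
)

```text
clock: 8.1
eef_pos: [612.4, 336.7, 311.7]
tcp_rot: [-3.138, -0.008, 3.001]
contact_force: [-9.9, 1.2, 5.8]
opening: 0.001
```

The force rose to 10 N at x=612, so the cover is at its stop. Backing off, rising, and opening the jaws for a look at the pan.

Call:
step_arm(
  commands=[
    [[4, 0, 0], 0, 0],
    [[15, 0, 0], 0, 0],
    [[10, 0, -30], 0, 0],
    [[10, 0, -30], 0, 0.6],
    [[30, 0, -30], 0, 0.6],
    [[30, 0, 0], 0, 0.6],
    [[0, 0, 0], 0, 0.6],
    [[0, 0, 0], 0, 0.6],
  ],
)

```text
clock: 9.1
eef_pos: [509.3, 351.9, 405.2]
tcp_rot: [-3.141, -0.004, 3.002]
contact_force: [-0.5, -0.7, -0.5]
opening: 0.602
```

```bash
python3 - <<'E'
from rig import *
import cv2,numpy as np
from h import *
np.set_printoptions(precision=1,suppress=True)
s=sense();print(s['clock'],s['eef_pos'],s['tcp_rot'],s['contact_force'],s['opening'])
m=camera_model("wrist");im=grab_frame("wrist");cv2.imwrite("pics/w4.png",im)
np.savez("w4.npz",**m)
cx=540
for c in((542.5,348.5),(545.5,347)):
    q=m['R']@np.array([*c,56])+m['t'];print(m['fx']*q[0]/q[2]+m['cx'],m['fy']*q[1]/q[2]+m['cy'])
E
```

```text
9.1 [509.3 351.9 405.2] [-3.1 -0.   3. ] [-0.5 -0.7 -0.5] 0.6020058012023984
319.87699842108645 206.03496325188217
318.7562148788617 209.15883953988168
```

View pics/w4.png

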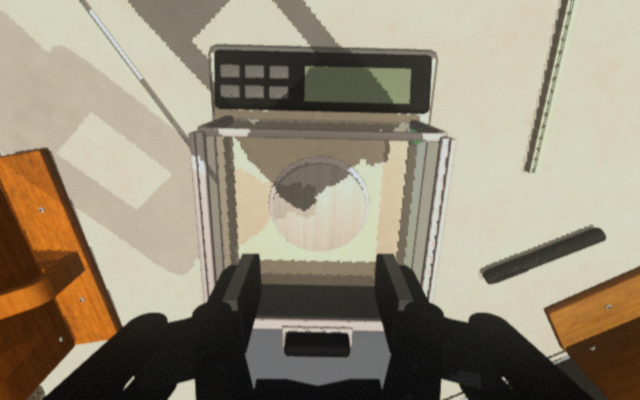

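The cover is fully back (handle at (318,343)), and the pan is clear and undisturbed at (268–369, 157–250). Refining the pan centre from it, and from the handle seen here.

```bash
python3 - <<'E'
from h import *
m=dict(np.load("w4.npz"));np.set_printoptions(precision=1,suppress=True)
bx=np.array([.990,-.14]);by=np.array([.14,.990])
P=lambda u,v,z=56:plane(m,u,v,z)[:2]
for n,q in[("rear",P(319,250)),("front",P(319,157)),("front2",P(319,162)),("L",P(268.5,205)),("R",P(369.5,205)),("handle rear top",P(317.5,356,150.5)),("handle L",P(285,350,150.5)),("handle R",P(350,350,150.5)),("rail L",P(194,135,135)),("rail R",P(453,138,135))]:
    print(n,q,"bal x,y",q@bx,q@by)
E
```

```text
rear [588.5 341.2] bal x,y 534.8155741986814 420.2159902063985
front [495.3 354.2] bal x,y 440.73667839977816 420.03698513004554
front2 [499.9 353.6] bal x,y 445.3920955831658 420.0458430497871
L [534.7 300.1] bal x,y 487.3033937236007 371.92872188157594
R [548.  395.5] bal x,y 487.17107144281863 468.2912912209998
handle rear top [632.  333.8] bal x,y 578.8949503263312 418.9601616449753
handle L [622.8 309.6] bal x,y 573.1924314129259 393.70379966760936
handle R [629.7 359.6] bal x,y 573.0659382923321 444.19784968022543
rail L [452.2 275.1] bal x,y 409.1948222462415 335.6563754887342
rail R [478.5 447.7] bal x,y 411.0462381865853 510.1831894337306
```

The pan centre comes to about (542.6,347.5), within 2 mm by both pan and handle. Now going over the weight block at travel height.

Call:
step_arm(
  commands=[
    [[-3, -48, 0], 0, 0.6],
    [[-3, -48, 0], 0, 0.6],
    [[-3, -48, 0], 0, 0.6],
    [[-3, -48, 0], 0, 0.6],
    [[-3, -48, 0], 0, 0.6],
    [[-3, -48, 0], 0, 0.6],
    [[-3, -48, 0], 0, 0.6],
    [[-3, -48, 0], 0, 0.6],
    [[-3, -48, 0], 0, 0.6],
    [[-3, -48, 0], 0, 0.6],
    [[0, -20, 0], 0, 0.6],
    [[0, 0, 0], 0, 0.6],
  ],
)

```text
clock: 10.65
eef_pos: [472.9, -167.4, 401.7]
tcp_rot: [-3.139, -0.003, 2.995]
contact_force: [0.5, 0.3, -0.7]
opening: 0.597
```

Call:
step_arm(
  commands=[
    [[0, 0, 0], 0.173, 0.6],
    [[0, 0, 0], 0.173, 0.6],
    [[0, 0, 0], 0.173, 0.6],
    [[0, 0, 0], 0.173, 0.6],
    [[0, 0, 0], 0.173, 0.6],
    [[0, 0, 0], 0.173, 0.6],
    [[0, 0, 0], 0.173, 0.6],
    [[0, 0, 0], 0.173, 0.6],
    [[0, 0, 0], 0.173, 0.6],
    [[0, 0, 0], 0.173, 0.6],
    [[0, 0, 0], 0, 0.6],
  ],
)

```text
clock: 12.02
eef_pos: [476.4, -161.7, 398.7]
tcp_rot: [-3.135, 0.001, 1.212]
contact_force: [-0.4, -0.2, 0.1]
opening: 0.598
```

```bash
python3 - <<'E'
from rig import *
import cv2,numpy as np
np.set_printoptions(precision=2,suppress=True)
s=sense();print(s['clock'],s['eef_pos'],s['tcp_rot'],s['contact_force'],s['opening'],s['qpos'])
m=camera_model("wrist");im=grab_frame("wrist");cv2.imwrite("pics/w5.png",im)
np.savez("w5.npz",**m)
E
```

```text
12.025 [ 476.43 -161.67  398.68] [-3.14  0.    1.21] [-0.42 -0.2   0.11] 0.5977180738677293 [-0.33  0.17  1.89 -0.    1.08  0.03]
```

View pics/w5.png

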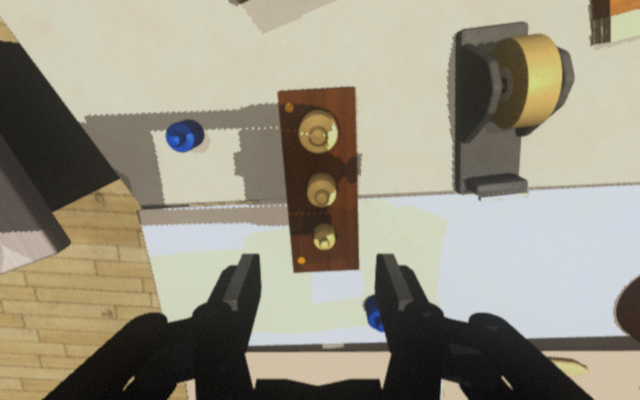

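The wrist view shows the brass weights in the block at large (319,132), middle (321,190) and small (324,236). The blue decoys are at (185,136) and (377,313), and the tape dispenser on the right is clear of the fingers. I'm enlarging the middle one.

```bash
python3 - <<'E'
from h import *
import cv2
m=dict(np.load("w5.npz"));np.set_printoptions(precision=1,suppress=True)
im=cv2.imread("pics/w5.png")
print("cam",-m["R"].T@m["t"])
hsv=cv2.cvtColor(im,cv2.COLOR_BGR2HSV)[100:260,290:350]
k=((hsv[...,0]>15)&(hsv[...,0]<40)&(hsv[...,2]>90)).astype(np.uint8)
n,l,st,ce=cv2.connectedComponentsWithStats(k)
for s,c in zip(st[1:],ce[1:]):
    if s[4]>80:print(s+[290,100,0,0,0],c+[290,100],plane(m,*(c+[290,100]),45))
for n,p,z in[("blkTL",(278,90),28),("blkTR",(354,87),28),("blkBR",(358,269),28),("blkBL",(294,272),28)]:print(n,plane(m,*p,z))
cv2.imwrite("pics/w5c.png",cv2.resize(im[165:215,295:350],None,fx=10,fy=10,interpolation=cv2.INTER_CUBIC))
E
```

```text
cam [505.6 -85.5 367.3]
[ 298  110   41   43 1369] [318.1 131.6] [ 487.9 -128.5   45. ]
[307 174  30  33 770] [321.5 190.9] [ 471.2 -182.3   45. ]
[313 226  23  25 437] [324.3 238.5] [ 456.5 -230.2   45. ]
blkTL [465.8 -82.3  28. ]
blkTR [ 532.  -104.3   28. ]
blkBR [ 475.6 -284.7   28. ]
blkBL [ 409.1 -264.    28. ]
```

View pics/w5c.png

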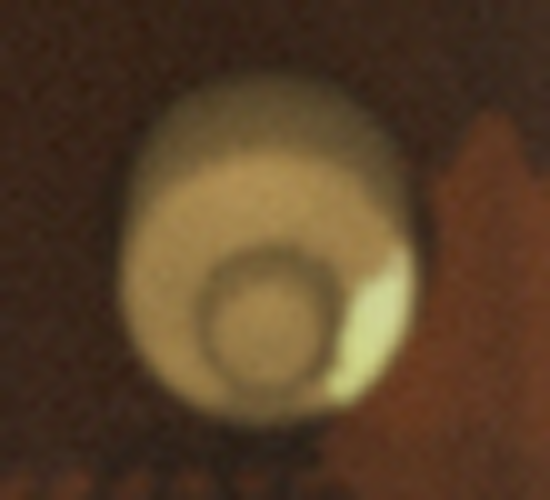

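The crop shows one brass body with its knob, the body-top ellipse centred at (321.7,193.8) and the knob top at (321.7,197.5).

```bash
python3 - <<'E'
from h import *
m=dict(np.load("w5.npz"));np.set_printoptions(precision=1,suppress=True)
print(plane(m,321.7,193.8,50),plane(m,321.7,197.5,62),"dia",plane(m,307,193.8,50)-plane(m,336.5,193.8,50))
p=np.array([476.4,-161.7]);yaw=1.212
for t in([471,-184.3],):
    d=np.array(t)-p;print(d@[np.cos(yaw),np.sin(yaw)],d@[np.sin(yaw),-np.cos(yaw)])
E
```

```text
[ 471.  -183.6   50. ] [ 471.  -183.2   62. ] dia [-26.1   9.7   0. ]
-23.057032119470605 2.8798037852780256
```

Two checks agree on (471,-183.7). Aligning and descending.

Call:
step_arm(
  commands=[
    [[-11, 1.5, 0], -0.058, 0.6],
    [[-10, 1, 0], 0, 0.6],
    [[0, 0, 35], 0, 0.6],
    [[0, 0, 40], 0, 0.6],
    [[0, 0, 30], 0, 0.6],
    [[0, 0, 15], 0, 0.6],
    [[0, 0, 0], 0, 0.6],
    [[0, 0, 0], 0, 0.6],
  ],
)

```text
clock: 13.08
eef_pos: [473.1, -183.7, 277.3]
tcp_rot: [-3.14, 0.001, 1.286]
contact_force: [-0.2, -0.1, -0.0]
opening: 0.601
```

Call:
step_arm(
  commands=[
    [[-0.5, -2, 20], 0, 0.6],
    [[0, 0, 20], 0, 0.6],
    [[0, 0, 15], 0, 0.6],
    [[0, 0, 8], 0, 0.6],
    [[0, 0, 0], 0, 0.6],
  ],
)

```text
clock: 13.7
eef_pos: [473.8, -184.8, 217.5]
tcp_rot: [3.134, 0.002, 1.286]
contact_force: [0.3, -0.7, 0.4]
opening: 0.598
```

Call:
step_arm(
  commands=[
    [[0.5, -3, 4], 0, 0.6],
    [[0, 0, 3], 0, 0.6],
    [[0, 0, 2], 0, 0.6],
    [[0, 0, 0], 0, 0.6],
  ],
)

```text
clock: 14.2
eef_pos: [471.4, -183.5, 209.1]
tcp_rot: [3.132, 0.002, 1.286]
contact_force: [0.2, 0.1, -0.5]
opening: 0.599
```

Call:
step_arm(
  commands=[
    [[0, -1.5, 3], 0, 0.6],
    [[0, 0, 1.5], 0, 0.6],
    [[0, 0, 0], 0, 0.6],
  ],
)

```text
clock: 14.58
eef_pos: [470.0, -183.2, 204.3]
tcp_rot: [3.132, 0.002, 1.286]
contact_force: [-0.9, 0.5, 0.9]
opening: 0.601
```

Call:
step_arm(
  commands=[
    [[0, 0, 0], 0, 0.2],
    [[0, 0, 0], 0, 0.2],
    [[0, 0, 0], 0, 0.2],
    [[0, 0, 0], 0, 0.2],
    [[0, 0, 0], 0, 0.2],
    [[0, 0, 0], 0, 0.2],
  ],
  force=40,
)

```text
clock: 15.32
eef_pos: [469.9, -183.1, 204.6]
tcp_rot: [3.132, 0.002, 1.286]
contact_force: [-0.5, 0.3, 0.2]
opening: 0.306
```

It's gripped: the opening of 0.306 is about 26 mm, so it's on the body rather than the 14 mm knob. TCP to underside is 188.6 mm. Lifting straight up.

Call:
step_arm(
  commands=[
    [[0, 0, -4], 0, 0.2],
    [[0, 0, -6], 0, 0.2],
    [[0, 0, -8], 0, 0.2],
    [[0, 0, -15], 0, 0.2],
    [[0, 0, -25], 0, 0.2],
    [[0, 0, -35], 0, 0.2],
    [[0, 0, -35], 0, 0.2],
    [[0, 0, -35], 0, 0.2],
    [[0, 0, -20], 0, 0.2],
    [[0, 0, 0], 0, 0.2],
    [[0, 0, 0], 0, 0.2],
  ],
)

```text
clock: 16.7
eef_pos: [466.9, -181.8, 400.0]
tcp_rot: [3.129, 0.002, 1.286]
contact_force: [0.2, -0.4, -2.5]
opening: 0.298
```

```bash
python3 - <<'E'
from rig import *
import cv2,numpy as np
np.set_printoptions(precision=3,suppress=True)
s=sense();print(s['clock'],s['eef_pos'],s['tcp_rot'],s['contact_force'],s['opening'],s['qpos'])
w=grab_frame("wrist")[100:340,180:460];d=grab_frame("side")[130:310,250:400]
cv2.imwrite("pics/m6.png",np.hstack([cv2.resize(w,(440,377),interpolation=2),cv2.resize(d,(314,377),interpolation=2)]))
E
```

```text
16.7 [ 466.874 -181.75   399.982] [3.129 0.002 1.286] [ 0.226 -0.43  -2.537] 0.2983568999078758 [-0.374  0.161  1.903 -0.001  1.065 -0.089]
```

View pics/m6.png

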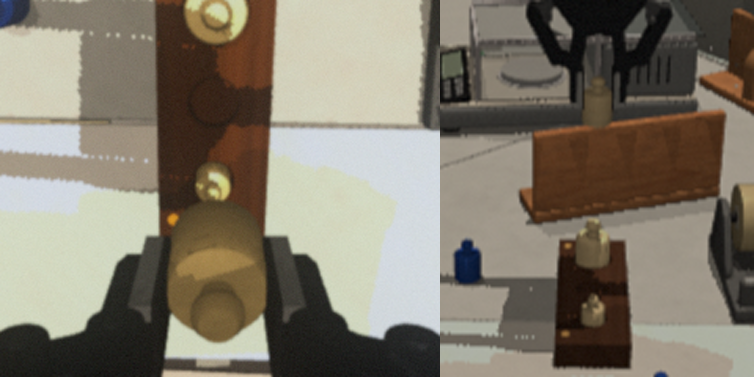

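It's held upright with the bore empty; the other two weights and the jogging block stand as before. Carrying it over the jogging block with the underside at about 211 mm.

Call:
step_arm(
  commands=[
    [[15, -2, 0], 0, 0.2],
    [[30, -4, 0], 0, 0.2],
    [[40, -6, 0], 0, 0.2],
    [[40, -6, 0], 0, 0.2],
    [[40, -6, 0], 0, 0.2],
    [[40, -6, 0], 0, 0.2],
    [[40, -6, 0], 0, 0.2],
    [[40, -6, 0], 0, 0.2],
    [[40, -6, 0], 0, 0.2],
    [[40, -6, 0], 0, 0.2],
    [[40, -6, 0], 0, 0.2],
    [[30, -4, 0], 0, 0.2],
    [[20, -3, 0], 0, 0.2],
    [[10, -1, 0], 0, 0.2],
    [[0, 0, 0], 0, 0.2],
    [[0, 0, 0], 0, 0.2],
  ],
)

```text
clock: 18.8
eef_pos: [528.3, 308.0, 386.0]
tcp_rot: [-3.135, 0.009, 1.286]
contact_force: [0.7, -0.5, -1.5]
opening: 0.305
```

```bash
cat > tip.py <<'E'
from rig import sense
import numpy as np
from scipy.spatial.transform import Rotation as Ro
np.set_printoptions(precision=3,suppress=True)
s=sense();R=Ro.from_euler('xyz',s['tcp_rot']).as_matrix();p=s['eef_pos']
c=p+R@[0,0,165.6];b=p+R@[0,0,188.6]
d=R.T@(np.array([542.6,347.5,66])-b)
print(s['clock'],p,s['tcp_rot'],"tilt deg",np.degrees(np.arccos(-R[2,2])),"F",s['contact_force'],s['opening'],"\ncentre",c,"bottom",b,"to go (tool)",d)
E
python3 tip.py
```

```text
18.8 [528.27  307.983 386.01 ] [-3.135  0.009  1.286] tilt deg 0.6418375870125587 F [ 0.728 -0.535 -1.46 ] 0.30464687244003963 
centre [526.808 306.841 220.421] bottom [526.605 306.682 197.422] to go (tool) [ 44.86    4.747 130.991]
```

Call:
step_arm(
  commands=[
    [[15, 2, 0], 0, 0.2],
    [[15, 2, 0], 0, 0.2],
    [[10, 1, 0], 0, 0.2],
    [[2, 0, 0], 0, 0.2],
    [[0, 0, 0], 0, 0.2],
    [[0, 0, 0], 0, 0.2],
  ],
)

```text
clock: 19.55
eef_pos: [546.5, 348.2, 385.7]
tcp_rot: [-3.135, 0.009, 1.284]
contact_force: [-0.3, 0.2, -2.6]
opening: 0.304
```

```bash
python3 tip.py
```

```text
19.55 [546.515 348.239 385.735] [-3.135  0.009  1.284] tilt deg 0.6370118143897174 F [-0.34   0.197 -2.573] 0.3043634663456167 
centre [545.085 347.079 220.145] bottom [544.886 346.918 197.147] to go (tool) [  1.113  -1.531 131.154]
```

Now straight down, in stages.

Call:
step_arm(
  commands=[
    [[0.5, -2, 10], 0, 0.2],
    [[0, 0, 20], 0, 0.2],
    [[0, 0, 20], 0, 0.2],
    [[0, 0, 20], 0, 0.2],
    [[0, 0, 10], 0, 0.2],
    [[0, 0, 0], 0, 0.2],
    [[0, 0, 0], 0, 0.2],
  ],
)

```text
clock: 20.42
eef_pos: [542.8, 347.6, 301.9]
tcp_rot: [-3.135, 0.01, 1.283]
contact_force: [0.4, -0.3, -1.6]
opening: 0.302
```

```bash
python3 tip.py
```

```text
20.425 [542.838 347.642 301.891] [-3.135  0.01   1.283] tilt deg 0.678863221732625 F [ 0.417 -0.251 -1.586] 0.30150822943140826 
centre [541.307 346.414 136.302] bottom [541.095 346.244 113.304] to go (tool) [ 2.091  1.407 47.277]
```

Call:
step_arm(
  commands=[
    [[1, 1, 10], 0, 0.2],
    [[0.5, 0, 10], 0, 0.2],
    [[0, 0, 10], 0, 0.2],
    [[0, 0, 6], 0, 0.2],
    [[0, 0, 0], 0, 0.2],
    [[0, 0, 0], 0, 0.2],
  ],
)

```text
clock: 21.18
eef_pos: [544.3, 348.8, 264.3]
tcp_rot: [-3.136, 0.009, 1.283]
contact_force: [-0.4, -0.4, -2.2]
opening: 0.301
```

```bash
python3 tip.py
```

```text
21.175 [544.348 348.826 264.28 ] [-3.136  0.009  1.283] tilt deg 0.5877452354574136 F [-0.416 -0.376 -2.155] 0.3013386874483675 
centre [543.041 347.741  98.688] bottom [542.86 347.59  75.69] to go (tool) [-0.077 -0.168  9.692]
```

Call:
step_arm(
  commands=[
    [[0, 0, 4], 0, 0.2],
    [[0, 0, 3.5], 0, 0.2],
    [[0, 0, 1.5], 0, 0.2],
    [[0, 0, 0], 0, 0.2],
    [[0, 0, 0], 0, 0.2],
    [[0, 0, 0], 0, 0.2],
  ],
)

```text
clock: 21.92
eef_pos: [544.5, 348.9, 255.4]
tcp_rot: [-3.137, 0.008, 1.283]
contact_force: [0.3, 0.1, -2.0]
opening: 0.307
```

```bash
python3 tip.py; python3 - <<'E'
from rig import *
import cv2,numpy as np
w=grab_frame("wrist")[0:400,120:520];d=grab_frame("side")[90:240,240:390]
cv2.imwrite("pics/m7.png",np.hstack([cv2.resize(w,(400,400)),cv2.resize(d,(400,400),interpolation=2)]))
m=camera_model("wrist");np.savez("w7.npz",**m)
E
```

```text
21.925 [544.484 348.906 255.417] [-3.137  0.008  1.283] tilt deg 0.520673702347445 F [ 0.347  0.124 -1.994] 0.3065738755287729 
centre [543.34  347.929  89.824] bottom [543.181 347.793  66.825] to go (tool) [-0.44 -0.47  0.83]
```

View pics/m7.png

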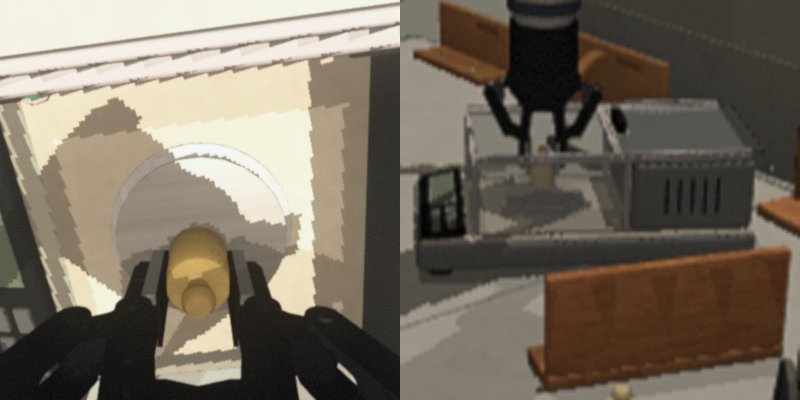

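The last view shows the weight upright in the shield over the pan, with pan edges at crop (112,225), (288,222) and far edge near (198,150), and clear glass all round. Checking centring from this view.

```bash
python3 - <<'E'
from h import *
from scipy.optimize import least_squares
m=dict(np.load("w7.npz"));np.set_printoptions(precision=1,suppress=True)
import cv2
q=np.array([plane(m,u+120,v,56)[:2] for u,v in((112,225),(288,222),(198,143),(130,178),(268,175))])
f=least_squares(lambda x:np.linalg.norm(q-x[:2],axis=1)-x[2],[542,347,45]).x;print(q,f)
E
```

```text
[[504.4 369.3]
 [591.6 345.4]
 [558.9 397.5]
 [521.9 390.3]
 [587.3 372.7]] [546.9 353.2  45.3]
```

The white crescent is the pan's side wall, so the inner edge is the true one. Combining the unbiased edges of both views gives a centre of about (544.7,347.5), so I'm making a 1.3 mm correction and settling 0.8 mm lower.

Call:
step_arm(
  commands=[
    [[0, 1.3, 0.7], 0, 0.2],
    [[0, 0, 0], 0, 0.2],
    [[0, 0, 0], 0, 0.2],
    [[0, 0, 0], 0, 0.2],
    [[0, 0, 0], 0, 0.2],
  ],
)

```text
clock: 22.65
eef_pos: [545.9, 348.5, 254.8]
tcp_rot: [-3.137, 0.007, 1.283]
contact_force: [-0.6, 0.8, -1.6]
opening: 0.304
```

```bash
python3 tip.py; python3 -c "
from rig import *
print(abs(sense()['qvel']).max());print(sign_off())"
```

```text
22.65 [545.856 348.524 254.763] [-3.137  0.007  1.283] tilt deg 0.5078376811162765 F [-0.575  0.802 -1.645] 0.30375940315205835 
centre [544.744 347.567  89.17 ] bottom [544.589 347.434  66.17 ] to go (tool) [-0.499 -1.926  0.183]
0.0012316204867292412
the job is handed in; nothing more can be done
None
```

The cover is fully back, and I handed in with the middle brass weight held still over the weighing pan.

- **Cover:** I pushed it by its handle with shut fingers at 1–2 N until it met its stop. The force peaked at about 10 N there.
- **Weight:** I gripped the 200 g weight by its body and lifted it straight out of its bore. I carried it over the jogging block with about 80 mm to spare, then lowered it through the open top.
- **Final position:** by the arm's pose, the weight's underside is 66.2 mm above the table, about 10 mm above the pan. It tilts 0.5°, it is still, and the force reads only about the weight itself. The job took 22.7 s on the robot's clock.
- **Other things:** the jogging block and balance stood undisturbed in the last view. The other weights and the tape dispenser were last clearly seen undisturbed just after the lift, and I saw no contact with the glass or the pan.

**Checks that disagreed:**
- **Pan centre along the balance's length:** estimates spread over about 4 mm. I used a value near the middle, so centring should be good to about 2 mm.
- **A circle fit on the last picture:** it first read about 5 mm off sideways. I put that down to the pan's visible side wall and did not use it. The pan's inner edge agreed with the other estimates to about 1 mm.

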